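# Open the safety-capped cleaner jug and park its cap in the drip dish

### The arm

A 6-joint arm with a two-finger parallel gripper is mounted at the origin on the work surface. World frame = base frame: x ahead of the robot, y to its left, z up, the work surface at z = 0. Lengths are in m, angles in rad, forces in N, time in s.
With the tool pointing down it reaches from about 0.375 to 0.9 m from the base axis. Payload 3.1 kg.
Tool frame: the origin (TCP) lies midway between the tips of the shut fingers; the grasp point (between the pads) lies 19 mm behind it; x points along the fingers, z is the direction in which the jaws open and shut, and the axes are right-handed (so a half turn about x gives the same grasp; the last joint's range is limited). The gripper opens to 87 mm and grips with 3 to 60 N. Pads are 19 mm wide; open, the fingers measure 117 mm over their backs; the gripper's body (75 mm by 190 mm) begins 51 mm behind the grasp point.
Start: joints at [1.075, 0.527, 1.433, -0, 1.181, -0.178], TCP at [0.195, 0.594, 0.223] pointing down, gripper open.
Joint ranges: [-3.08, 3.08], [-0.75, 2.2], [0.22, 2.44], [-1.43, 4.57], [0, 2.65], [-2.85, 2.85]. Speed limits (rad/s): [2.79, 2.79, 3.14, 3.14, 3.14, 3.14].

### API

Orientations are given as a unit quaternion [x, y, z, w].
In Python, from rig import readout, imaging, robot gives the robot as it stands. The module is installed in compiled form; this text tells all that it offers.
- The arm moves only by the tool play_rows, never from a script. Its argument "rows" is text: rows parted by semicolons, each of 7 numbers parted by spaces: the turn, a rotation vector about the tool's x, y, z in rad, then the shift along the tool's x, y, z in mm, then the closure, from 0 (fully open) to 1 (shut). In form: ax ay az tx ty tz gripper; .... A call has 1 to 8 rows; each row shifts and turns the commanded pose from where the row before left it, along the tool's axes as they then stand; what a row does not reach is not made up. A row lasts 1/12 s, in which the tool goes at most 41.7 mm and 7.16 degrees, less where a joint would pass 70% of its speed; a pose out of reach is approached as far as the arm can. A call with a gripper value outside its range is refused whole. The fingers move at their own pace and stop on an object; "squeeze" is the grip in N (left out, the last holds). Time passes only in rows, so rows that do not move let the fingers close. It gives the time, the measured TCP pose, the force and the opening at its end, in the units of the state.
- readout.get_obs(): the state, without advancing time (a new reading comes with each control period).
- imaging.camera(name): name is "scene" or "top" or "wrist"; returns the picture (420x560x3 uint8, blue, green, red); there is no depth.
- imaging.camera_info(name): a dict with "K" (3x3 intrinsics, pixels), "world_to_cam" (4x4, takes a point from world to camera coordinates). Camera axes: x right, y down, z forward; pixel columns grow to the right and rows downward; lengths in m; the calibration is good to about 2 mm. The wrist camera is an equidistant fisheye: a pixel r from the principal point sees the ray r / f radians off the axis. A picture is of the moment at which its call begins: read the wrist's pose just before it. camera_info takes no time and is no camera call; for the wrist camera it gives the pose at the moment of the call.
- robot.hand_in(): hands the job in, once; it reports no verdict.
The state is a dict: "time": time; "q": joint angles; "joint_velocities": joint speeds; "joint_torque": joint torques, N m; "position": TCP position; "tool_rot": TCP orientation; "ft_force": force on the tool from outside, world axes, zero at the start; "moment": the same for the moment, N m; "grip_width": finger opening in m.
Only numpy, scipy, OpenCV 4.12 (cv2) and the standard library are available. Lean on these libraries where they do the work, as an engineer would, in place of code of your own. Each camera call takes 0.05 s, during which the arm holds its last target. There are 200 camera calls.

### The job

I want to clean some book covers: open the jug of cleaner and park its cap where drips do no harm. First stand the steel drip dish in the middle of the green blotter and let go of it; then press the jug's red safety cap firmly down, turn it counterclockwise while it is held down to release it, lift it off and set it gently, the right way up, in the dish. Leave the other things on the desk where they are.

Things in the scene. Friction and masses are not known exactly. Their poses are not given: they have to be found in the camera images.
- cap_center (a point): Centre (half-way up) of the round red ribbed safety cap on the jug: 50 mm across, 42 mm high, 50 g, open below, z up its axis; grip at any yaw. Locked: 27.5 mm above jug_neck, turns only 10 degrees, cannot be pulled off. Held pressed, it turns counterclockwise seen from above: free past 55 degrees, 70 to 100 is best, stop at 120. Then pull straight up; clear of the neck 40 mm above its locked height.
- plunger (a joint): Spring plunger in the neck that carries the cap, in m: 0 with the cap locked; grows as the cap is pressed down. The catch is cleared from 0.0035 (about 9 N) on; hard stop at 0.0065 (about 12 N). Turned free and let up, the cap rises and this reads about -0.004, as it does with the cap off.
- jug_neck (a point): Centre of the jug's neck flange (56 mm across), on the jug's axis, 130 mm above the desk, below the cap; z up. The white jug, 96 mm across, in a dark wooden foot 124 mm across, is fixed. A loop handle reaches 81 mm from the axis towards this point's +x, 40 to 115 mm above the desk. The neck is 39 mm across over its lugs and with the plunger stands up to 47 mm above this point.
- dish_center (a point): Centre (half-way up) of the loose open rectangular steel drip dish, 112 mm long (its x), 65 mm wide (its y), 20 mm high, 0.16 kg; walls 3 mm, inner floor 4 mm above its underside, so inside it is 106 x 59 mm and 16 mm deep. Gripped across its 65 mm width, it starts upright on the desk.
- blotter_top (a point): Centre of the upper face of the blotter, a board with a dark green rim and pale green middle, 180 mm long (its x), 140 mm wide (its y), 10 mm thick, fixed on the desk; z up.
- eraser_mid (a point): Bystander: middle of a white and blue eraser block, 55 (x) x 22 (y) x 14 mm.
- tape_mid (a point): Bystander: middle of a yellow tape roll lying flat, 48 mm across, 18 mm high.
- tin_mid (a point): Bystander: middle of a brass tin, 68 mm across, 50 mm high.
- brush_grip (a point): Bystander: handle of a small brush lying flat on the desk, 160 mm long along its x.
Mind the look-alikes: they are no part of the job. What is meant by the part that bears cap_center is not turquoise, and is the smaller of those in its own colour.

How it is judged:
On the way, in this order (a step that is already met when the one before it is completed fails the run):
1. the dish stands flat in the middle of the blotter, let go, with the cap still on the jug (horizontal distance between dish_center and blotter_top below 0.03 m and z of dish_center in the frame of blotter_top between 0.006 and 0.014 m and angle between dish_center's own z axis and vertical below 0.08 rad and contact force between the fingers and dish below 0.1 N and horizontal distance between cap_center and jug_neck below 0.01 m and z of cap_center in the frame of jug_neck below 0.04 m), for 0.2 s.
2. the cap, released, is lifted clear of the neck (z of cap_center in the frame of jug_neck above 0.065 m), for 0.1 s.
3. the cap stands the right way up in the dish (horizontal distance between cap_center and dish_center below 0.032 m and z of cap_center in the frame of dish_center between 0.01 and 0.02 m and angle between cap_center's own z axis and vertical below 0.1 rad and horizontal distance between dish_center and blotter_top below 0.03 m and z of dish_center in the frame of blotter_top between 0.006 and 0.014 m and angle between dish_center's own z axis and vertical below 0.08 rad), for 0.1 s.
At the end, for the whole second after the job is handed in: The dish lies flat on the blotter, its centre within 30 mm of the blotter's; the cap stands upright (within 0.1 rad) on the floor of the dish, within 32 mm of its centre; both at rest and let go (all of step 3 and linear speed of each of cap, dish below 0.02 m/s); the robot touches nothing.
It fails at once if a bystander (the eraser, the tape roll, the brass tin, the brush) is pushed more than 30 mm from its place (distance of any of eraser_mid, tape_mid, tin_mid, brush_grip from where it was at the start of the episode above 0.03 m).
It fails at once if the cap is dropped from more than about 30 mm (contact force between anything else and cap below 0.01 N and height (world z) of cap_center above 0.07 m and horizontal distance between cap_center and jug_neck above 0.05 m).
It also fails if it takes over 72 s, if anything falls off the work surface, if the arm or the gripper's body presses on something with over 40 N, if the wrist force passes 120 N, or if a joint passes its speed limit or range.

## Working session

There is one attempt and no reset: what is moved stays moved. The work goes in short steps, Python scripts to look and compute and a tool call to move; the robot and the scene stay as the last step left them, time stands still between calls to the robot, and variables do not carry over. Pictures are saved under pics/ and viewed, about 8 in all and at most 12, crops included, and the job is handed in when it is done.

Besides the shell and the picture viewer there is one more tool, called after "Call:" as name(argument=value, ...) on one line, values as JSON. play_rows: Moves the arm, as the interface text tells. Its arguments: {"type":"object","properties":{"rows":{"type":"string"},"squeeze":{"type":"number"}},"required":["rows"]}

```bash
mkdir -p pics
cat > h.py <<'E'
import numpy as np, cv2
from rig import readout, imaging, robot
def ray(name,uv,info=None):
    i=info or imaging.camera_info(name);K=np.array(i["K"]);T=np.array(i["world_to_cam"])
    x=(uv[0]-K[0,2])/K[0,0];y=(uv[1]-K[1,2])/K[1,1]
    if name=="wrist":
        r=np.hypot(x,y);d=np.array([np.sin(r)*x/max(r,1e-9),np.sin(r)*y/max(r,1e-9),np.cos(r)])
    else: d=np.array([x,y,1.])
    R=T[:3,:3];return -R.T@T[:3,3],R.T@d
def onz(name,uv,z,info=None):
    c,d=ray(name,uv,info);return c+d*(z-c[2])/d[2]
def proj(name,p):
    i=imaging.camera_info(name);K=np.array(i["K"]);T=np.array(i["world_to_cam"])
    c=T[:3,:3]@np.array(p)+T[:3,3];u=K@(c/c[2]);return u[:2]
E
python3 - <<'E'
from h import *
a=imaging.camera("scene");b=imaging.camera("top")
cv2.imwrite("pics/s.png",a);cv2.imwrite("pics/t.png",b)
o=readout.get_obs();print({k:np.round(o[k],3) for k in o})
for n in("scene","top","wrist"):
    i=imaging.camera_info(n);print(n,np.round(i["K"],1).tolist(),np.round(i["world_to_cam"],3).tolist())
E
```

```text
{'time': np.float64(0.1), 'q': array([ 1.076,  0.528,  1.434, -0.   ,  1.181, -0.179]), 'joint_velocities': array([ 0.001, -0.002, -0.002, -0.002, -0.   , -0.   ]), 'joint_torque': array([-1.0000e-03, -4.4099e+01, -1.7715e+01,  6.3000e-02,  5.3000e-02,
       -0.0000e+00]), 'position': array([0.194, 0.593, 0.222]), 'tool_rot': array([-0.415,  0.573,  0.415,  0.572]), 'ft_force': array([ 0.5  ,  0.532, -0.544]), 'moment': array([0.   , 0.055, 0.008]), 'grip_width': np.float64(0.087)}
scene [[410.1, 0.0, 282.9], [0.0, 410.1, 211.0], [0.0, 0.0, 1.0]] [[0.718, 0.696, -0.004, -0.426], [0.444, -0.462, -0.768, -0.152], [-0.536, 0.55, -0.641, 1.392], [0.0, 0.0, 0.0, 1.0]]
top [[471.9, 0.0, 272.9], [0.0, 471.9, 209.0], [0.0, 0.0, 1.0]] [[-0.023, -1.0, -0.013, 0.044], [-0.999, 0.023, -0.035, 0.549], [0.035, 0.012, -0.999, 1.002], [0.0, 0.0, 0.0, 1.0]]
wrist [[325.2, 0.0, 278.4], [0.0, 325.2, 209.9], [0.0, 0.0, 1.0]] [[0.312, 0.95, -0.003, -0.625], [0.906, -0.296, 0.301, -0.037], [0.286, -0.096, -0.953, 0.393], [0.0, 0.0, 0.0, 1.0]]
```

View pics/t.png

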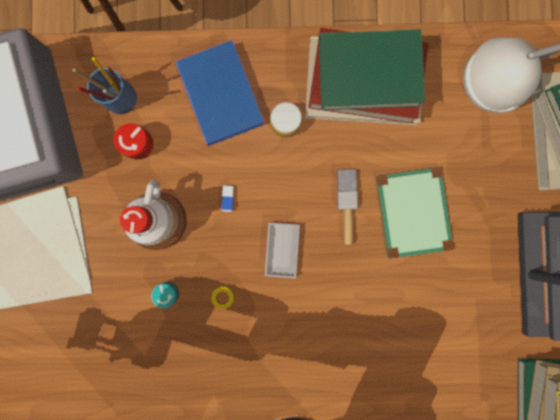

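View pics/s.png

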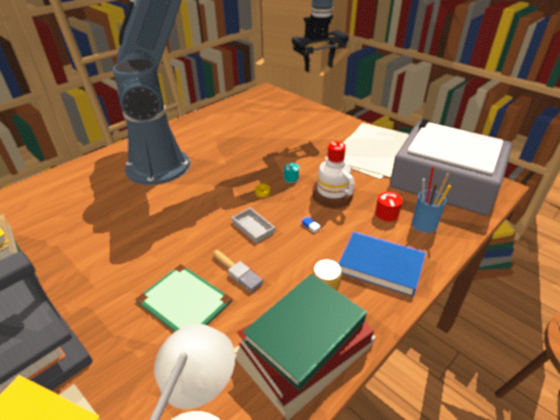

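Run:
```python
from h import *
t=cv2.imread("pics/t.png");s=cv2.imread("pics/s.png")
def blobs(im,lo,hi,box,mina=20):
    m=cv2.inRange(cv2.cvtColor(im,cv2.COLOR_BGR2HSV),np.array(lo),np.array(hi))
    k=np.zeros_like(m);x0,y0,x1,y1=box;k[y0:y1,x0:x1]=m[y0:y1,x0:x1]
    k=cv2.morphologyEx(k,cv2.MORPH_CLOSE,np.ones((3,3)))
    return [cv2.convexHull(c) for c in cv2.findContours(k,cv2.RETR_EXTERNAL,2)[0] if cv2.contourArea(c)>mina]
def cen(c): M=cv2.moments(c);return np.array([M["m10"],M["m01"]])/M["m00"]
# dish: grey, low saturation
for nm,im,lo,hi,box,z in(("dish",t,(0,0,60),(179,70,255),(255,212,310,290),.02),("blot",t,(35,40,30),(90,255,255),(370,155,460,265),.01)):
    for c in blobs(im,lo,hi,box,300):
        r=cv2.minAreaRect(c);p=np.array([onz("top",q,z)[:2] for q in cv2.boxPoints(r)])
        e=np.diff(p,axis=0);L=np.hypot(*e.T);l=e[np.argmax(L[:2])]
        print(nm,r,"ctr",p.mean(0).round(4),"sides",L.round(4),"yaw long",np.degrees(np.arctan2(l[1],l[0])).round(1)%180)
for n,im,box in(("top",t,(100,110,190,245)),("scene",s,(310,130,410,230))):
    for c in blobs(im,(0,150,80),(6,255,255),box,100)+blobs(im,(172,150,80),(179,255,255),box,100):
        print(n,"red",cen(c).round(1),cv2.contourArea(c),cv2.boundingRect(c))
        print("  at .1575",onz(n,cen(c),.1575).round(4)," .0",onz(n,cen(c),.02).round(4))
A=t[100:310,90:260];B=s[125:245,270:430]
A=cv2.resize(A,None,fx=2.8,fy=2.8,interpolation=2);B=cv2.resize(B,None,fx=2,fy=2,interpolation=2)
o=np.zeros((600,800,3),np.uint8);o[:588,:476]=A;o[:240,478:798]=B
D=cv2.resize(t[212:290,255:310],None,fx=4,fy=4,interpolation=2);o[245:557,478:698]=D
cv2.imwrite("pics/c.png",o)
for nm,uv,z in(("eraser",(228,198),.014),("tape",(223,297),.018),("tin",(286,119),.05),("brush",(348,225),.01),("jar",(133,141),.04),("turq",(164,295),.04)):print(nm,onz("top",uv,z).round(3))
```

```text
dish ((281.8695068359375, 249.95797729492188), (31.3969669342041, 53.547794342041016), 3.814074993133545) ctr [0.4621 0.0148] sides [0.1131 0.0665 0.1129] yaw long 174.9
blot ((414.37286376953125, 212.31907653808594), (83.61457061767578, 65.81371307373047), 81.46923065185547) ctr [ 0.5357 -0.2698] sides [0.1406 0.1782 0.1397] yaw long 6.5
top red [135.2 219.2] 651.5 (120, 206, 32, 27)
  at .1575 [0.5313 0.2832 0.1575]  .0 [0.534  0.3252 0.02  ]
top red [132.5 140.8] 1045.0 (113, 123, 40, 36)
  at .1575 [0.6763 0.2865 0.1575]  .0 [0.7021 0.329  0.02  ]
scene red [388.4 205.9] 623.5 (376, 191, 27, 31)
  at .1575 [0.7721 0.1769 0.1575]  .0 [0.6945 0.3366 0.02  ]
scene red [335.9 151.1] 283.0 (328, 141, 17, 21)
  at .1575 [0.5284 0.2844 0.1575]  .0 [0.3964 0.468  0.02  ]
eraser [0.575 0.127 0.014]
tape [0.365 0.142 0.018]
tin [0.734 0.    0.05 ]
brush [ 0.512 -0.128  0.01 ]
jar [0.698 0.322 0.04 ]
turq [0.375 0.261 0.04 ]
```

View pics/c.png

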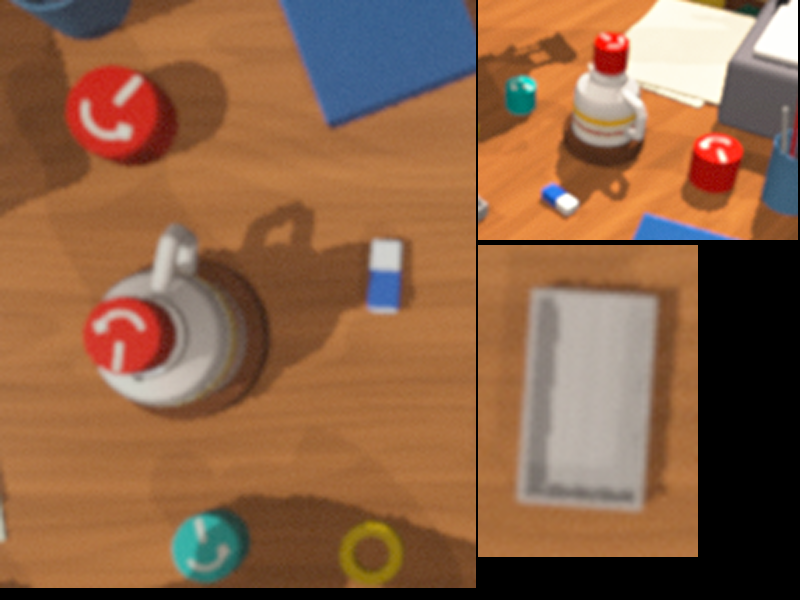

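Red candidates in the top view: the cap on the jug (135,219) and a larger loose jar cap (132,141). Turquoise (164,295) is ruled out. The jug cap is the smaller red one, about 50 mm, and the two views agree on (0.530, 0.284) at z 0.1575. The crop confirms it.

```bash
cat >> h.py <<'E'
from scipy.spatial.transform import Rotation as Ro
def plan(p,yaw=None):
    """turn about tool x (deg), and shift after it, in tool axes (mm); yaw = world yaw of tool z, mod 180"""
    o=readout.get_obs();R=Ro.from_quat(o["tool_rot"]).as_matrix();x=np.array(o["position"])
    y0=np.degrees(np.arctan2(R[1,2],R[0,2]));print("t",round(float(o["time"]),2),"pos",x.round(4),"jaw yaw",y0.round(1),"tilt",R[:,0].round(3),"q6",o["q"][5].round(3),"q1",o["q"][0].round(3),"w",o["grip_width"].round(4),"F",np.round(o["ft_force"],1))
    z=np.array([0,0,-1.]);
    if yaw is None: yaw=y0
    d=(yaw-y0+90)%180-90
    Z=np.array([np.cos(np.radians(y0+d)),np.sin(np.radians(y0+d)),0]);X=np.array([0,0,-1.]);T=np.column_stack([X,np.cross(Z,X),Z])
    rv=Ro.from_matrix(R.T@T).as_rotvec();print("rotvec",rv.round(3),"then shift mm",((T.T@(np.array(p)-x))*1e3).round(1))
E
python3 -c "
from h import *
plan([.462,.015,.10],85)"
```

```text
Traceback (most recent call last):
  File "h.py", line 19, in plan
    y0=np.degrees(np.arctan2(R[1,2],R[0,2]));print("t",round(float(o["time"]),2),"pos",x.round(4),"jaw yaw",y0.round(1),"tilt",R[:,0].round(3),"q6",o["q"][5].round(3),"q1",o["q"][0].round(3),"w",o["grip_width"].round(4),"F",np.round(o["ft_force"],1))
                                                                                                                                                                                                   ^^^^^^^^^^^^^^^^^^^^^
AttributeError: 'float' object has no attribute 'round'
```

```bash
sed -i 's/o\["q"\]\[5\].round(3)/np.round(o["q"][5],3)/;s/o\["q"\]\[0\].round(3)/np.round(o["q"][0],3)/;s/o\["grip_width"\].round(4)/np.round(o["grip_width"],4)/' h.py
python3 -c "
from h import *
plan([.462,.015,.10],85)"
```

```text
t 0.1 pos [0.1943 0.5933 0.2217] jaw yaw 71.9 tilt [-0.001 -0.002 -1.   ] q6 -0.179 q1 1.076 w 0.087 F [ 0.5  0.5 -0.5]
rotvec [-0.229 -0.002 -0.001] then shift mm [ 121.7 -317.  -552.8]
```

Call:
play_rows(rows="-0.11 0 0 0 0 0 0;-0.119 0 0 0 0 0 0;0 0 0 0 -19.8 -34.5 0;0 0 0 0 -19.8 -34.5 0;0 0 0 0 -19.8 -34.5 0;0 0 0 0 -19.8 -34.5 0;0 0 0 0 -19.8 -34.5 0;0 0 0 0 -19.8 -34.5 0")

```text
time: 0.77
position: [0.2949, 0.3754, 0.2223]
tool_rot: [-0.478, 0.521, 0.478, 0.521]
ft_force: [0.4, -0.2, 0.5]
grip_width: 0.0869
```

Call:
play_rows(rows="0 0 0 0 -19.8 -34.5 0;0 0 0 0 -19.8 -34.5 0;0 0 0 0 -19.8 -34.5 0;0 0 0 0 -19.8 -34.5 0;0 0 0 0 -19.8 -34.5 0;0 0 0 0 -19.8 -34.5 0;0 0 0 20 -19.8 -34.5 0;0 0 0 20 -19.8 -34.5 0")

```text
time: 1.43
position: [0.4278, 0.0912, 0.1855]
tool_rot: [-0.478, 0.521, 0.477, 0.522]
ft_force: [0.8, 0.6, -0.0]
grip_width: 0.0872
```

Call:
play_rows(rows="0 0 0 10 -19.8 -34.5 0;0 0 0 10 -19.8 -34.5 0;0 0 0 10 0 0 0;0 0 0 0 0 0 0;0 0 0 0 0 0 0")

```text
time: 1.85
position: [0.4585, 0.0208, 0.1544]
tool_rot: [-0.476, 0.522, 0.478, 0.521]
ft_force: [-0.3, 0.4, 0.0]
grip_width: 0.0871
```

```bash
python3 -c "
from h import *
plan([.462,.015,.10],85)
w=imaging.camera('wrist');cv2.imwrite('pics/w1.png',w)
print(imaging.camera_info('wrist'))"
```

```text
t 1.85 pos [0.4585 0.0208 0.1544] jaw yaw 84.9 tilt [-0.003  0.001 -1.   ] q6 -1.681 q1 -0.199 w 0.0871 F [-0.3  0.4  0. ]
rotvec [-0.002  0.001 -0.003] then shift mm [54.4 -4.  -5.5]
{'K': array([[325.1922621 ,   0.        , 278.44445381],
       [  0.        , 325.1922621 , 209.88618469],
       [  0.        ,   0.        ,   1.        ]]), 'world_to_cam': array([[ 8.74422574e-02,  9.96169574e-01, -1.75166098e-04,
        -6.21792534e-02],
       [ 9.50409944e-01, -8.33728619e-02,  2.99616262e-01,
        -4.50948300e-01],
       [ 2.98454000e-01, -2.63656019e-02, -9.54059780e-01,
         1.90997351e-01],
       [ 0.00000000e+00,  0.00000000e+00,  0.00000000e+00,
         1.00000000e+00]])}
```

View pics/w1.png

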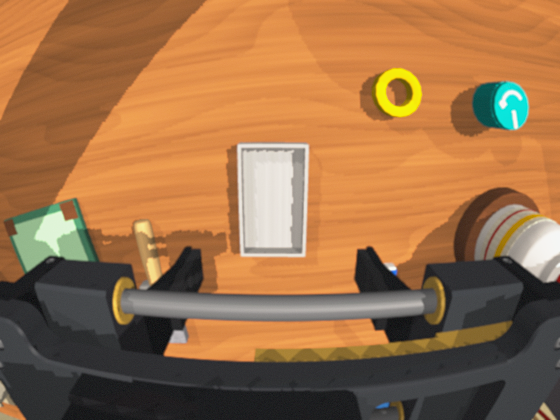

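Wrist view: the dish is in clear sight, with rim corners near (238,145), (309,145), (305,257) and (241,257), all clear of the fingers. I'll refine its centre from these.

```bash
python3 -c "
from h import *
w=cv2.imread('pics/w1.png');h=cv2.cvtColor(w,cv2.COLOR_BGR2HSV)
m=cv2.inRange(h,(0,0,90),(179,60,255));k=np.zeros_like(m);k[130:265,225:320]=m[130:265,225:320]
c=max(cv2.findContours(k,0,2)[0],key=cv2.contourArea);a=cv2.approxPolyDP(cv2.convexHull(c),6,True)[:,0]
P=np.array([onz('wrist',q,.02)[:2] for q in a]);print(a.tolist(),P.round(4).tolist(),P.mean(0))
d=np.roll(P,-1,0)-P;print(np.hypot(*d.T).round(4),(np.degrees(np.arctan2(d[:,1],d[:,0]))%180).round(1))
plan([*P.mean(0),.006],85)"
```

```text
[[307, 144], [304, 255], [241, 255], [237, 145]] [[0.4094, 0.0527], [0.5199, 0.0427], [0.5145, -0.0208], [0.4045, -0.0113]] [0.46205829 0.01583142]
[0.111  0.0638 0.1104 0.0642] [174.8  85.1 175.   85.7]
t 1.9 pos [0.4586 0.0215 0.155 ] jaw yaw 85.0 tilt [-0.002  0.001 -1.   ] q6 -1.681 q1 -0.198 w 0.0872 F [-0.   1.2 -0.7]
rotvec [-0.     0.    -0.002] then shift mm [149.   -3.9  -5.3]
```

Call:
play_rows(rows="0 0 0 30 -4 -5.5 0;0 0 0 30 0 0 0;0 0 0 30 0 0 0;0 0 0 20 0 0 0;0 0 0 20 0 0 0;0 0 0 10 0 0 0;0 0 0 8 0 0 0;0 0 0 0 0 0 0", squeeze=20)

```text
time: 2.57
position: [0.4627, 0.0159, 0.0066]
tool_rot: [-0.478, 0.521, 0.478, 0.521]
ft_force: [0.0, 0.3, 0.0]
grip_width: 0.0867
```

Call:
play_rows(rows="0 0 0 0 0 0 0.2;0 0 0 0 0 0 0.25;0 0 0 0 0 0 0.3;0 0 0 0 0 0 0.4;0 0 0 0 0 0 0.5;0 0 0 0 0 0 0.5")

```text
time: 3.07
position: [0.4637, 0.0149, 0.0079]
tool_rot: [-0.478, 0.521, 0.477, 0.522]
ft_force: [0.1, 1.5, 6.2]
grip_width: 0.0646
```

Call:
play_rows(rows="0 0 0 -5 0 0 0.5;0 0 0 -15 0 0 0.5;0 0 0 -20 0 0 0.5;0 0 0 -20 0 0 0.5;0 0 0 0 0 0 0.5;0 0 0 0 0 0 0.5")

```text
time: 3.57
position: [0.4637, 0.0149, 0.0679]
tool_rot: [-0.478, 0.521, 0.477, 0.522]
ft_force: [-0.2, 0.9, -1.9]
grip_width: 0.065
```

```bash
python3 -c "
from h import *
plan([.5357,-.2698,.066],96.5)
i=imaging.camera_info('wrist');w=imaging.camera('wrist');cv2.imwrite('pics/w2.png',w)"
```

```text
t 3.57 pos [0.4637 0.0149 0.0679] jaw yaw 85.0 tilt [ 0.002 -0.    -1.   ] q6 -1.692 q1 -0.209 w 0.065 F [-0.2  0.9 -1.9]
rotvec [-0.201 -0.001  0.002] then shift mm [   1.9  -39.3 -291. ]
```

View pics/w2.png

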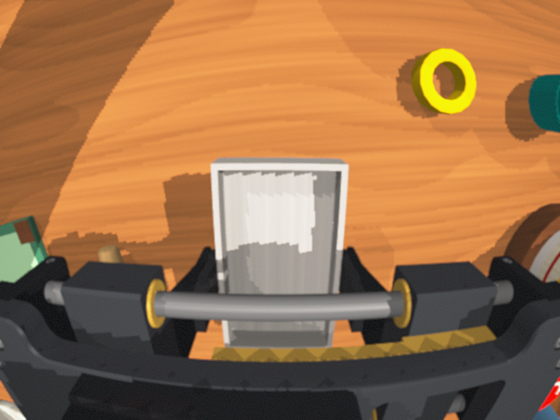

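The dish is held level between the pads (rim from (212,162) to (347,162)), width 65 mm as given. Next, carry it to the blotter.

Call:
play_rows(rows="-0.1 0 0 0 0 0 0.5;-0.1 0 0 0 0 0 0.5;0 0 0 0 -3 -20 0.5;0 0 0 0 -5 -36 0.5;0 0 0 0 -5 -36 0.5;0 0 0 0 -5 -36 0.5;0 0 0 0 -5 -36 0.5;0 0 0 0 -5 -36 0.5")

```text
time: 4.28
position: [0.5125, -0.1817, 0.0654]
tool_rot: [-0.526, 0.471, 0.528, 0.471]
ft_force: [0.4, -0.3, -2.6]
grip_width: 0.0646
```

Call:
play_rows(rows="0 0 0 0 -4 -36 0.5;0 0 0 0 -4 -30 0.5;0 0 0 0 -3 -15 0.5;0 0 0 0 0 -10 0.5;0 0 0 0 0 0 0.5;0 0 0 0 0 0 0.5")

```text
time: 4.78
position: [0.5331, -0.2685, 0.0657]
tool_rot: [-0.526, 0.471, 0.529, 0.471]
ft_force: [-0.3, 0.0, -1.9]
grip_width: 0.0647
```

```bash
python3 -c "
from h import *
plan([.5357,-.2698,.018],96.5)
t=imaging.camera('top');cv2.imwrite('pics/t2.png',t[150:290,250:480])"
```

```text
t 4.78 pos [ 0.5331 -0.2685  0.0657] jaw yaw 96.4 tilt [-0.003  0.003 -1.   ] q6 -2.336 q1 -0.654 w 0.0647 F [-0.3  0.  -1.9]
rotvec [-0.002  0.003 -0.003] then shift mm [47.7 -2.4 -1.6]
```

Call:
play_rows(rows="0 0 0 15 -2 -1 0.5;0 0 0 15 0 0 0.5;0 0 0 10 0 0 0.5;0 0 0 4 0 0 0.5;0 0 0 2 0 0 0.5;0 0 0 0 0 0 0.5")

```text
time: 5.33
position: [0.5364, -0.2697, 0.0208]
tool_rot: [-0.527, 0.471, 0.528, 0.471]
ft_force: [0.0, 0.2, -1.3]
grip_width: 0.0649
```

Call:
play_rows(rows="0 0 0 0.7 0 0 0.5;0 0 0 0 0 0 0.5")

```text
time: 5.5
position: [0.537, -0.2707, 0.021]
tool_rot: [0.528, -0.471, -0.527, -0.471]
ft_force: [0.4, 0.5, -2.1]
grip_width: 0.065
```

Call:
play_rows(rows="0 0 0 1 0 0 0.5;0 0 0 1 0 0 0.5;0 0 0 0 0 0 0.5")

```text
time: 5.75
position: [0.5367, -0.2707, 0.0186]
tool_rot: [0.527, -0.471, -0.527, -0.471]
ft_force: [0.6, 0.4, -1.8]
grip_width: 0.0647
```

Call:
play_rows(rows="0 0 0 0.5 0 0 0.5;0 0 0 0.5 0 0 0.5;0 0 0 0 0 0 0.5")

```text
time: 6.0
position: [0.5367, -0.2707, 0.0179]
tool_rot: [0.527, -0.471, -0.527, -0.471]
ft_force: [-0.2, 1.0, 0.9]
grip_width: 0.0649
```

Contact. I'll release and rise.

Call:
play_rows(rows="0 0 0 0 0 0 0.2;0 0 0 0 0 0 0.1;0 0 0 0 0 0 0;0 0 0 0 0 0 0;0 0 0 -10 0 0 0;0 0 0 -30 0 0 0;0 0 0 -35 0 0 0;0 0 0 -35 0 0 0")

```text
time: 6.67
position: [0.5361, -0.2701, 0.1285]
tool_rot: [-0.527, 0.471, 0.528, 0.471]
ft_force: [0.3, -0.8, 0.0]
grip_width: 0.0871
```

Call:
play_rows(rows="0 0 0 -35 0 0 0;0 0 0 -35 0 0 0;0 0 0 -35 0 0 0;0 0 0 0 0 0 0;0 0 0 0 0 0 0")

```text
time: 7.08
position: [0.5379, -0.2714, 0.2359]
tool_rot: [0.53, -0.471, -0.525, -0.471]
ft_force: [-0.9, -0.2, 0.7]
grip_width: 0.0867
```

```bash
cat > dish.py <<'E'
from h import *
import sys
t=imaging.camera('top');w=imaging.camera('wrist');cv2.imwrite(sys.argv[1],np.hstack([cv2.resize(t[160:265,350:470],(480,420)),w[:,:320]]));cv2.imwrite('pics/w_full.png',w);cv2.imwrite('pics/t_full.png',t)
h=cv2.cvtColor(t,cv2.COLOR_BGR2HSV)
m=cv2.inRange(h,(0,0,70),(179,60,255));k=np.zeros_like(m);k[160:265,370:455]=m[160:265,370:455]
cs=[c for c in cv2.findContours(k,0,2)[0] if cv2.contourArea(c)>150]
for c in cs:
    r=cv2.minAreaRect(c);P=np.array([onz('top',q,.03)[:2] for q in cv2.boxPoints(r)]);print('dish',r,P.mean(0).round(4),np.hypot(*np.diff(P,axis=0).T).round(4))
E
python3 dish.py pics/d1.png; python3 -c "
from h import *
plan([.531,.2835,.25],-10)"
```

```text
dish ((421.3668212890625, 211.24072265625), (76.24039459228516, 71.590576171875), 82.09283447265625) [ 0.5372 -0.2787] [0.1499 0.1593 0.149 ]
t 7.18 pos [ 0.5359 -0.2699  0.232 ] jaw yaw 96.4 tilt [-0.001  0.001 -1.   ] q6 -2.336 q1 -0.653 w 0.0872 F [ 0.3 -0.  -0.7]
rotvec [-1.284  0.002 -0.   ] then shift mm [ -18.  -544.2  100.9]
```

View pics/d1.png

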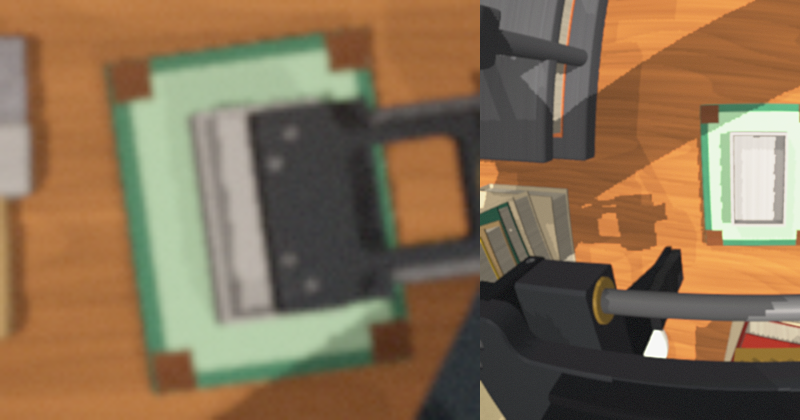

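Dish flat and centred on the blotter: the wrist crop shows the dish at about (760,178) in the middle of the pale field. Next, the cap.

Call:
play_rows(rows="-0.117 0 0 -9 0 0 0;-0.117 0 0 -9 0 0 0;-0.117 0 0 0 0 0 0;-0.117 0 0 0 0 0 0;-0.117 0 0 0 0 0 0;-0.117 0 0 0 0 0 0;-0.117 0 0 0 0 0 0;-0.117 0 0 0 0 0 0")

```text
time: 7.85
position: [0.5747, -0.1908, 0.237]
tool_rot: [-0.66, 0.279, 0.672, 0.187]
ft_force: [0.1, 0.4, -0.5]
grip_width: 0.0867
```

Call:
play_rows(rows="-0.117 0 0 0 0 0 0;-0.117 0 0 0 0 0 0;-0.114 0 0 0 0 0 0;0 0 0 0 -37 6.8 0;0 0 0 0 -37 6.8 0;0 0 0 0 -37 6.8 0;0 0 0 0 -37 6.8 0;0 0 0 0 -37 6.8 0")

```text
time: 8.52
position: [0.6315, 0.0549, 0.1688]
tool_rot: [-0.675, 0.241, 0.694, 0.072]
ft_force: [1.5, 0.3, 0.8]
grip_width: 0.0873
```

Call:
play_rows(rows="0 0 0 0 -37 6.8 0;0 0 0 0 -37 6.8 0;0 0 0 0 -37 6.8 0;0 0 0 0 -37 6.8 0;0 0 0 0 -37 6.8 0;0 0 0 0 -37 6.8 0;0 0 0 0 -37 6.8 0;0 0 0 0 -25 4 0")

```text
time: 9.18
position: [0.7054, 0.3266, 0.0987]
tool_rot: [-0.675, 0.241, 0.694, 0.071]
ft_force: [0.8, 0.6, -1.4]
grip_width: 0.0868
```

Call:
play_rows(rows="0 0 0 0 -20 4 0;0 0 0 0 -10 2 0;0 0 0 0 0 0 0;0 0 0 0 0 0 0")

```text
time: 9.52
position: [0.7131, 0.352, 0.0928]
tool_rot: [-0.675, 0.242, 0.694, 0.071]
ft_force: [-0.1, -0.6, 0.3]
grip_width: 0.0873
```

```bash
python3 dish.py pics/d2.png; python3 -c "
from h import *
plan([.531,.2835,.25],-10)
w=cv2.imread('pics/w_full.png')
t=cv2.imread('pics/t_full.png')
cv2.imwrite('pics/v.png',np.hstack([w,cv2.resize(t[160:265,350:410],(240,420))]))
h=cv2.cvtColor(w,cv2.COLOR_BGR2HSV)
m=cv2.inRange(h,(0,150,80),(6,255,255))|cv2.inRange(h,(172,150,80),(179,255,255))
for c in cv2.findContours(m,0,2)[0]:
  if cv2.contourArea(c)>200: print(cv2.boundingRect(c),cv2.contourArea(c))
print(imaging.camera_info('wrist')['world_to_cam'].round(5).tolist())
"
```

```text
dish ((414.7203369140625, 212.162109375), (76.7898941040039, 57.5548095703125), 81.34745788574219) [ 0.5356 -0.2648] [0.1205 0.1604 0.1198]
t 9.62 pos [0.7142 0.3508 0.0948] jaw yaw 154.4 tilt [-0.077 -0.227 -0.971] q6 -2.273 q1 0.387 w 0.087 F [-0.  -0.1 -0.5]
rotvec [-0.275  0.004 -0.243] then shift mm [-155.2   98.1  168.7]
(184, 320, 18, 38) 349.0
(233, 155, 100, 100) 7650.5
(484, 0, 76, 56) 3232.0
[[-0.90128, 0.43225, -0.02923, 0.49557], [0.42976, 0.90054, 0.06581, -0.59953], [0.05477, 0.04675, -0.9974, 0.2188], [0.0, 0.0, 0.0, 1.0]]
```

View pics/v.png

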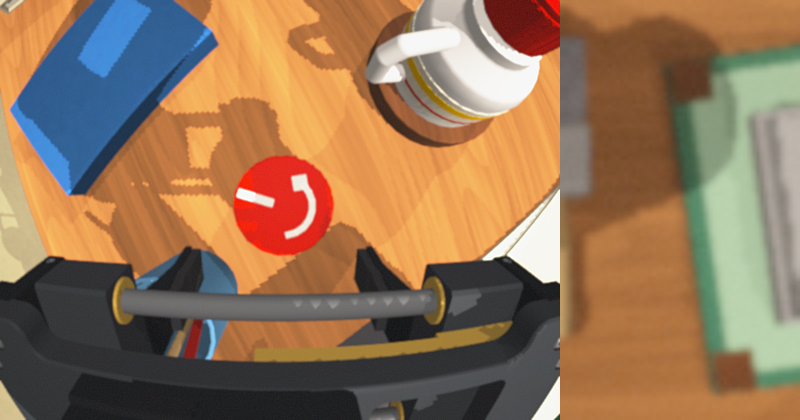

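I made a mistake there. My helper took the "shortest" half-turn and ran the last joint into its range stop, so the tool tilted and went off course, ending over the loose jar cap (283,205). Nothing was touched (forces near 0). I'll raise straight up, fix the tilt and use an absolute yaw.

```bash
sed -i 's/d=(yaw-y0+90)%180-90/d=yaw-y0/' h.py; python3 -c "
from h import *
R=Ro.from_quat(readout.get_obs()['tool_rot']).as_matrix();print('up',R.T@[0,0,1],'-x',R.T@[-1,0,0])
print('level first'); plan([.69,.34,.26],154.4-15); plan([.531,.2835,.25],40)"
```

```text
up [-0.97085608  0.23783647 -0.02953453] -x [0.07703678 0.42638452 0.90125555]
level first
t 9.62 pos [0.7142 0.3508 0.0948] jaw yaw 154.4 tilt [-0.077 -0.227 -0.971] q6 -2.273 q1 0.387 w 0.087 F [-0.  -0.1 -0.5]
rotvec [ 0.257 -0.061 -0.235] then shift mm [-165.2   24.    11.3]
t 9.62 pos [0.7142 0.3508 0.0948] jaw yaw 154.4 tilt [-0.077 -0.227 -0.971] q6 -2.273 q1 0.387 w 0.087 F [-0.  -0.1 -0.5]
rotvec [ 1.981 -0.258 -0.125] then shift mm [-155.2   66.2 -183.6]
```

Call:
play_rows(rows="0 0 0 -20 5 -0.6 0;0 0 0 -34 8.3 -1 0;0 0 0 -34 8.3 -1 0;0 0 0 -34 8.3 -1 0;0 0 0 -34 8.3 -1 0;0.086 -0.02 -0.078 0 0 0 0;0.086 -0.02 -0.078 0 0 0 0;0.086 -0.02 -0.078 0 0 0 0")

```text
time: 10.28
position: [0.7152, 0.3509, 0.259]
tool_rot: [0.664, -0.245, -0.661, -0.25]
ft_force: [-0.1, 0.2, -0.8]
grip_width: 0.0871
```

```bash
python3 -c "
from h import *
plan([.531,.2835,.25],40)"
```

```text
t 10.28 pos [0.7152 0.3509 0.259 ] jaw yaw 139.0 tilt [ 0.007  0.004 -1.   ] q6 -2.111 q1 0.316 w 0.0871 F [-0.1  0.2 -0.8]
rotvec [1.728 0.005 0.008] then shift mm [   9.    66.7 -184.4]
```

Call:
play_rows(rows="0.12 0 0 0 0 0 0;0.12 0 0 0 0 0 0;0.12 0 0 0 0 0 0;0.12 0 0 0 0 0 0;0.12 0 0 0 0 0 0;0.12 0 0 0 0 0 0;0.12 0 0 0 0 0 0;0.12 0 0 0 0 0 0")

```text
time: 10.95
position: [0.7143, 0.3501, 0.2572]
tool_rot: [-0.473, 0.525, 0.472, 0.526]
ft_force: [-0.5, -0.5, -0.6]
grip_width: 0.0874
```

Call:
play_rows(rows="0.12 0 0 0 0 0 0;0.12 0 0 0 0 0 0;0.12 0 0 0 0 0 0;0.12 0 0 0 0 0 0;0.12 0 0 0 0 0 0;0.12 0 0 0 0 0 0;0 0 0 0 0 0 0;0 0 0 0 0 0 0")

```text
time: 11.62
position: [0.7144, 0.3507, 0.2571]
tool_rot: [-0.261, 0.657, 0.26, 0.658]
ft_force: [0.1, 0.2, 1.3]
grip_width: 0.087
```

```bash
python3 -c "
from h import *
plan([.531,.2835,.25],40)"
```

```text
t 11.62 pos [0.7144 0.3507 0.2571] jaw yaw 43.2 tilt [ 0.002 -0.    -1.   ] q6 -0.437 q1 0.317 w 0.087 F [0.1 0.2 1.3]
rotvec [0.056 0.002 0.002] then shift mm [   7.1   66.4 -183.6]
```

Call:
play_rows(rows="0 0 0 0 12.7 -30 0;0 0 0 0 12.7 -30 0;0 0 0 0 12.7 -30 0;0 0 0 0 12.7 -30 0;0 0 0 0 12.8 -30 0;0 0 0 0 13 -29.5 0;0 0 0 0 0 0 0;0 0 0 0 0 0 0")

```text
time: 12.28
position: [0.5291, 0.2844, 0.2568]
tool_rot: [-0.261, 0.657, 0.26, 0.658]
ft_force: [1.2, 0.0, 0.3]
grip_width: 0.087
```

```bash
python3 -c "
from h import *
plan([.531,.2835,.25],43.2)
i=imaging.camera_info('wrist');w=imaging.camera('wrist');cv2.imwrite('pics/w3.png',w)
h=cv2.cvtColor(w,cv2.COLOR_BGR2HSV)
m=cv2.inRange(h,(0,150,70),(6,255,255))|cv2.inRange(h,(172,150,70),(179,255,255))
m=cv2.morphologyEx(m,cv2.MORPH_CLOSE,np.ones((9,9)))
for c in cv2.findContours(m,0,2)[0]:
  if cv2.contourArea(c)>200:
    print(cv2.boundingRect(c),cv2.contourArea(c))
    P=np.array([onz('wrist',q,.1785,i)[:2] for q in c[:,0].astype(float)]);(x,y),r=cv2.minEnclosingCircle((P*1e3).astype(np.float32));print('circle at top plane',x,y,r)
for zz,rr in ((.1785,.025),):
  pass
"
```

```text
t 12.28 pos [0.5291 0.2844 0.2568] jaw yaw 43.2 tilt [ 0.002  0.    -1.   ] q6 -0.446 q1 0.308 w 0.087 F [1.2 0.  0.3]
rotvec [0.    0.002 0.001] then shift mm [ 6.8 -2.   0.7]
(361, 213, 58, 60) 2270.0
circle at top plane 614.6080322265625 333.17401123046875 30.422042846679688
(245, 181, 63, 70) 3293.0
circle at top plane 527.8272094726562 284.82177734375 28.691009521484375
```

View pics/w3.png

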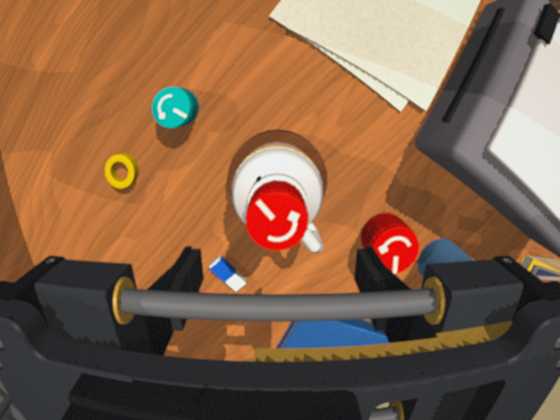

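Wrist view: the jug cap's top disc is centred near (277,220), below the handle-side spout shoulder. The loose jar cap is apart from it at (390,243).

```bash
python3 -c "
from h import *
for v in (219.5,221): print(onz('wrist',(276.5,v),.1785).round(4), [np.linalg.norm(onz('wrist',(276.5,v),.1785)-onz('wrist',(u,v),.1785)).round(4) for u in (245,308)])
plan([.5305,.2838,.1525],43.2)"
```

```text
[0.5322 0.2841 0.1785] [np.float64(0.0248), np.float64(0.0248)]
[0.533  0.2832 0.1785] [np.float64(0.0248), np.float64(0.0248)]
t 12.33 pos [0.5313 0.2851 0.2572] jaw yaw 43.2 tilt [ 0.005  0.001 -1.   ] q6 -0.446 q1 0.308 w 0.0872 F [ 0.7 -0.3  0.7]
rotvec [-0.     0.004  0.003] then shift mm [104.7  -0.4  -1.5]
```

Call:
play_rows(rows="0 0 0 25 -1 0 0;0 0 0 30 0 0 0;0 0 0 25 0 0 0;0 0 0 15 0 0 0;0 0 0 9 0 0 0;0 0 0 0 0 0 0;0 0 0 0 0 0 0", squeeze=15)

```text
time: 12.92
position: [0.5333, 0.2849, 0.1523]
tool_rot: [-0.26, 0.656, 0.26, 0.659]
ft_force: [0.6, 0.6, 0.3]
grip_width: 0.087
```

Call:
play_rows(rows="0 0 0 0 0 0 0.3;0 0 0 0 0 0 0.4;0 0 0 0 0 0 0.5;0 0 0 0 0 0 0.6;0 0 0 0 0 0 0.6;0 0 0 0 0 0 0.6")

```text
time: 13.42
position: [0.531, 0.2839, 0.1526]
tool_rot: [-0.261, 0.658, 0.259, 0.658]
ft_force: [-4.3, -5.9, 4.1]
grip_width: 0.055
```

Call:
play_rows(rows="0 0 0 0 0 0 0.6;0 0 0 0 0 0 0.6;0 0 0 0 0 0 0.6;0 0 0 0 0 0 0.6")

```text
time: 13.75
position: [0.5293, 0.2823, 0.1524]
tool_rot: [-0.261, 0.659, 0.259, 0.656]
ft_force: [-4.1, -6.6, 5.8]
grip_width: 0.0501
```

Call:
play_rows(rows="0 0 0 0 0 -1.5 0.6;0 0 0 0 0 -1 0.6;0 0 0 0 0 0 0.6;0 0 0 0 0 0 0.6", squeeze=45)

```text
time: 14.08
position: [0.5293, 0.2822, 0.1524]
tool_rot: [-0.26, 0.657, 0.259, 0.658]
ft_force: [-2.2, -3.7, 4.0]
grip_width: 0.0495
```

Call:
play_rows(rows="0 0 0 1 0 -1.5 0.6;0 0 0 1 0 -1 0.6;0 0 0 1 0 0 0.6;0 0 0 1 0 0 0.6;0 0 0 0 0 0 0.6")

```text
time: 14.5
position: [0.5294, 0.2822, 0.151]
tool_rot: [-0.26, 0.655, 0.26, 0.66]
ft_force: [-3.9, -2.2, 15.5]
grip_width: 0.0492
```

Call:
play_rows(rows="0 0 0 1 0 0 0.6;0 0 0 1 0 0 0.6;0 0 0 1 0 0 0.6;0 0 0 1 0 0 0.6;0 0 0 0 0 0 0.6;0 0 0 0 0 0 0.6", squeeze=60)

```text
time: 15.0
position: [0.5294, 0.2823, 0.1477]
tool_rot: [-0.26, 0.655, 0.26, 0.66]
ft_force: [-5.0, -1.9, 17.9]
grip_width: 0.0495
```

Call:
play_rows(rows="0 0 0 1 0 0 0.6;0 0 0 1 0 0 0.6;0 0 0 1 0 0 0.6;0 0 0 0 0 0 0.6;0 0 0 0 0 0 0.6")

```text
time: 15.42
position: [0.5294, 0.2823, 0.146]
tool_rot: [-0.26, 0.655, 0.26, 0.66]
ft_force: [-7.3, -2.3, 25.5]
grip_width: 0.0495
```

```bash
python3 -c "
from h import *
plan([.5294,.2823,.1477])
print(readout.get_obs()['moment'])"
```

```text
t 15.42 pos [0.5294 0.2823 0.146 ] jaw yaw 43.1 tilt [ 0.007  0.002 -1.   ] q6 -0.449 q1 0.304 w 0.0495 F [-7.3 -2.3 25.5]
rotvec [-0.     0.007  0.003] then shift mm [-1.7 -0.   0. ]
[-0.67042581  1.48449263  0.00601604]
```

Call:
play_rows(rows="0 0 0 0 1 -2 0.6;-0.06 0 0 0 0 0 0.6;-0.1 0 0 0 0 0 0.6;-0.1 0 0 0 0 0 0.6;-0.1 0 0 0 0 0 0.6;-0.1 0 0 0 0 0 0.6;-0.1 0 0 0 0 0 0.6;0 0 0 0 0 0 0.6")

```text
time: 16.08
position: [0.5292, 0.2818, 0.146]
tool_rot: [-0.434, 0.556, 0.431, 0.563]
ft_force: [-4.7, -2.4, 22.0]
grip_width: 0.0492
```

```bash
python3 -c "
from h import *
plan([.5294,.2823,.146])
print(readout.get_obs()['moment'])"
```

```text
t 16.08 pos [0.5292 0.2818 0.146 ] jaw yaw 75.4 tilt [ 0.011  0.003 -1.   ] q6 -1.013 q1 0.303 w 0.0492 F [-4.7 -2.4 22. ]
rotvec [-0.     0.006  0.01 ] then shift mm [ 0.  -0.   0.6]
[-0.70513874  0.82574956  0.17488484]
```

Call:
play_rows(rows="-0.115 0 0 0 0 0 0.6;-0.115 0 0 0 0 0 0.6;-0.115 0 0 0 0 0 0.6;-0.115 0 0 0 0 0 0.6;-0.115 0 0 0 0 0 0.6;-0.115 0 0 0 0 0 0.6;-0.115 0 0 0 0 0 0.6;-0.115 0 0 0 0 0 0.6")

```text
time: 16.75
position: [0.5294, 0.2809, 0.1458]
tool_rot: [0.639, -0.307, -0.633, -0.311]
ft_force: [-3.4, -5.8, 20.7]
grip_width: 0.0495
```

Call:
play_rows(rows="0 0 0 0 0 0 0.6;0 0 0 0 0 0 0.6")

```text
time: 16.92
position: [0.5295, 0.2809, 0.1458]
tool_rot: [0.639, -0.308, -0.632, -0.312]
ft_force: [-4.1, -5.8, 22.0]
grip_width: 0.0492
```

```bash
python3 -c "
from h import *
plan([.5294,.2823,.146])
print(readout.get_obs()['moment'])"
```

```text
t 16.92 pos [0.5295 0.2809 0.1458] jaw yaw 128.1 tilt [ 0.012  0.001 -1.   ] q6 -1.931 q1 0.303 w 0.0492 F [-4.1 -5.8 22. ]
rotvec [ 0.    -0.006  0.01 ] then shift mm [-0.2 -0.8  1.2]
[-0.98342962  0.52437149  0.37355106]
```

Call:
play_rows(rows="0 0 0 -3 0 0 0.6;0 0 0 -3 0 0 0.6;0 0 0 -3 0 0 0.6;0 0 0 -3 0 0 0.6;0 0 0 -4 0 0 0.6;0 0 0 -4 0 0 0.6;0 0 0 0 0 0 0.6")

```text
time: 17.5
position: [0.529, 0.2806, 0.1611]
tool_rot: [0.638, -0.309, -0.633, -0.312]
ft_force: [4.0, -1.8, -0.7]
grip_width: 0.0492
```

Call:
play_rows(rows="0 0 0 -8 0 0 0.6;0 0 0 -10 0 0 0.6;0 0 0 -10 0 0 0.6;0 0 0 -10 0 0 0.6;0 0 0 -15 0 0 0.6;0 0 0 -20 0 0 0.6;0 0 0 -20 0 0 0.6;0 0 0 0 0 0 0.6")

```text
time: 18.17
position: [0.5281, 0.2819, 0.2594]
tool_rot: [0.638, -0.307, -0.632, -0.313]
ft_force: [1.1, 0.4, 0.7]
grip_width: 0.0494
```

```bash
python3 -c "
from h import *
plan([.536,-.270,.254])
s=imaging.camera('scene');w=imaging.camera('wrist')
cv2.imwrite('pics/l.png',np.hstack([cv2.resize(s[90:230,260:420],(440,385)),cv2.resize(w,(360,385))]))"
```

```text
t 18.17 pos [0.5281 0.2819 0.2594] jaw yaw 127.9 tilt [ 0.011  0.004 -1.   ] q6 -1.929 q1 0.304 w 0.0494 F [1.1 0.4 0.7]
rotvec [ 0.    -0.004  0.011] then shift mm [   5.4  333.  -440.2]
```

View pics/l.png

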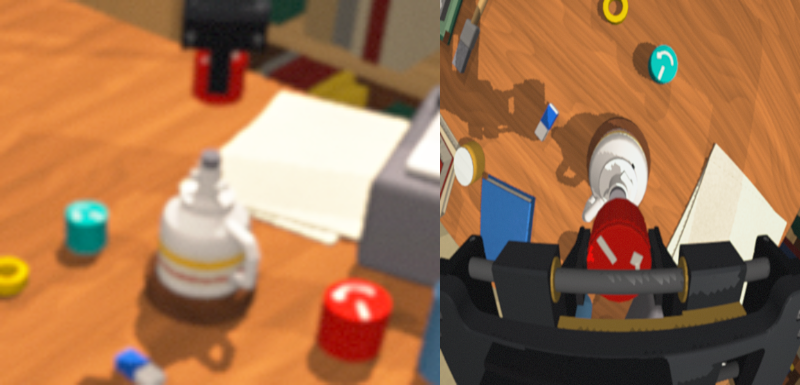

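The cap is off the jug and upright between the pads: scene crop (218,80), bare neck at (208,170). Next, turn back in the air so the jaws lie along the dish, then carry it over.

Call:
play_rows(rows="0 -0.004 0.011 0 0 0 0.6;0.115 0 0 0 0 0 0.6;0.115 0 0 0 0 0 0.6;0.115 0 0 0 0 0 0.6;0.115 0 0 0 0 0 0.6;0.115 0 0 0 0 0 0.6;0.115 0 0 0 0 0 0.6;0.115 0 0 0 0 0 0.6")

```text
time: 18.93
position: [0.5249, 0.2803, 0.2525]
tool_rot: [-0.46, 0.54, 0.463, 0.532]
ft_force: [-0.5, -0.4, -1.3]
grip_width: 0.0491
```

Call:
play_rows(rows="0.12 0 0 0 0 0 0.6;0.12 0 0 0 0 0 0.6;0.12 0 0 0 0 0 0.6;0.12 0 0 0 0 0 0.6;0.12 0 0 0 0 0 0.6;0.12 0 0 0 0 0 0.6;0.12 0 0 0 0 0 0.6;0.12 0 0 0 0 0 0.6")

```text
time: 19.6
position: [0.5249, 0.2803, 0.2525]
tool_rot: [-0.162, 0.693, 0.161, 0.684]
ft_force: [0.0, 0.3, -1.0]
grip_width: 0.0493
```

Call:
play_rows(rows="0.12 0 0 0 0 0 0.6;0.12 0 0 0 0 0 0.6;0.11 0 0 0 0 0 0.6;0 0 0 0 0 0 0.6;0 0 0 0 0 0 0.6")

```text
time: 20.02
position: [0.5252, 0.2804, 0.2529]
tool_rot: [-0.044, 0.71, 0.041, 0.702]
ft_force: [0.6, 0.2, -0.4]
grip_width: 0.0492
```

```bash
python3 dish.py pics/d3.png; python3 -c "
from h import *
plan([.536,-.270,.14],6.5)
# dish via rim in unobstructed top view
t=cv2.imread('pics/t_full.png');h=cv2.cvtColor(t,cv2.COLOR_BGR2HSV)
m=cv2.inRange(h,(0,0,70),(179,45,255));k=np.zeros_like(m);k[175:250,390:440]=m[175:250,390:440]
c=max(cv2.findContours(k,0,2)[0],key=cv2.contourArea);r=cv2.minAreaRect(c);P=np.array([onz('top',q,.03)[:2] for q in cv2.boxPoints(r)]);e=np.diff(P,axis=0);print(r,P.mean(0),np.hypot(*e.T),np.degrees(np.arctan2(e[:,1],e[:,0])))
"
```

```text
dish ((414.6000671386719, 212.20001220703125), (76.3675308227539, 57.69990921020508), 81.8698959350586) [ 0.5355 -0.2646] [0.1208 0.1596 0.1201]
t 20.12 pos [0.5255 0.2804 0.2534] jaw yaw 6.9 tilt [-0.01  -0.004 -1.   ] q6 0.184 q1 0.303 w 0.0494 F [ 0.1  0.6 -1.2]
rotvec [ 0.006 -0.011  0.003] then shift mm [ 113.4 -548.1  -51.8]
((419.80548095703125, 207.65206909179688), (65.53267669677734, 42.083282470703125), 83.9909896850586) [ 0.54469047 -0.27577798] [0.08805072 0.13704707 0.08761658] [ -85.32647791 -176.01247545   94.74453604]
```

View pics/d3.png

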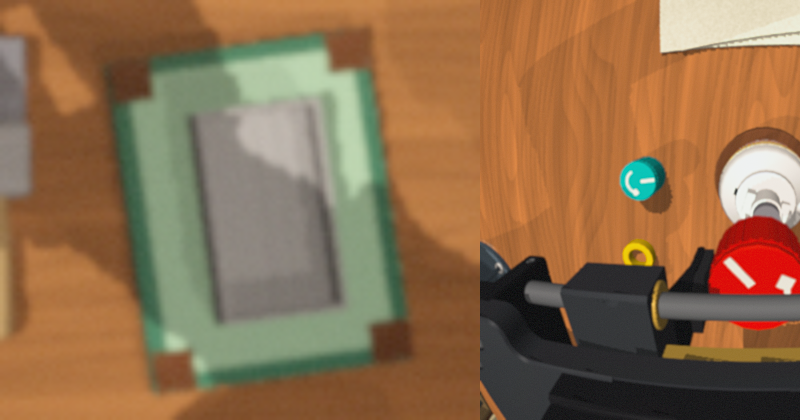

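Dish corners in the top view are about (397.5,188.8), (430,183.8), (435.8,236.3) and (404.3,241.3), clear and centred on the blotter.

```bash
python3 -c "
from h import *
P=np.array([onz('top',q,.03)[:2] for q in ((397.5,188.8),(430,183.8),(435.8,236.3),(404.3,241.3))]);print(P.mean(0),np.hypot(*np.diff(P,axis=0).T))
plan([*P.mean(0),.14])"
```

```text
[ 0.53452177 -0.26939409] [0.06878741 0.11040667 0.06645935]
t 20.12 pos [0.5255 0.2804 0.2534] jaw yaw 6.9 tilt [-0.01  -0.004 -1.   ] q6 0.184 q1 0.303 w 0.0494 F [ 0.1  0.6 -1.2]
rotvec [ 0.    -0.011  0.002] then shift mm [ 113.4 -547.   -56.6]
```

Call:
play_rows(rows="0.006 -0.011 0.003 0 0 0 0.6;0 0 0 0 -20 -2 0.6;0 0 0 0 -36 -3.4 0.6;0 0 0 0 -36 -3.4 0.6;0 0 0 0 -36 -3.4 0.6;0 0 0 0 -36 -3.4 0.6;0 0 0 0 -36 -3.4 0.6;0 0 0 0 -36 -3.4 0.6")

```text
time: 20.78
position: [0.5295, 0.042, 0.2542]
tool_rot: [-0.039, 0.705, 0.04, 0.707]
ft_force: [0.1, 0.4, -0.4]
grip_width: 0.0495
```

Call:
play_rows(rows="0 0 0 0 -36 -3.4 0.6;0 0 0 0 -36 -3.4 0.6;0 0 0 0 -36 -3.4 0.6;0 0 0 0 -36 -3.4 0.6;0 0 0 0 -36 -3.4 0.6;0 0 0 0 -36 -3.4 0.6;0 0 0 0 -36 -3.4 0.6;0 0 0 0 -20 -3 0.6")

```text
time: 21.45
position: [0.5336, -0.2341, 0.2539]
tool_rot: [-0.039, 0.705, 0.038, 0.707]
ft_force: [1.0, -0.7, -0.2]
grip_width: 0.0492
```

Call:
play_rows(rows="0 0 0 20 -20 0 0.6;0 0 0 30 -10 0 0.6;0 0 0 30 0 0 0.6;0 0 0 20 0 0 0.6;0 0 0 10 0 0 0.6;0 0 0 0 0 0 0.6;0 0 0 0 0 0 0.6")

```text
time: 22.03
position: [0.5373, -0.2595, 0.144]
tool_rot: [-0.039, 0.705, 0.04, 0.707]
ft_force: [0.0, 0.2, -0.2]
grip_width: 0.0494
```

```bash
python3 -c "
from h import *
plan([.537,-.270,.04],6.5)"
```

```text
t 22.03 pos [ 0.5373 -0.2595  0.144 ] jaw yaw 6.4 tilt [ 0.002  0.001 -1.   ] q6 -0.752 q1 -0.638 w 0.0494 F [ 0.   0.2 -0.2]
rotvec [-0.001  0.002 -0.001] then shift mm [104.  -10.4  -1.5]
```

Call:
play_rows(rows="0 0 0 20 -5 -1 0.6;0 0 0 25 -5 -1 0.6;0 0 0 20 0 -1 0.6;0 0 0 15 0 0 0.6;0 0 0 8 0 0 0.6;0 0 0 0 0 0 0.6;0 0 0 0 0 0 0.6")

```text
time: 22.62
position: [0.5363, -0.2701, 0.057]
tool_rot: [-0.04, 0.705, 0.039, 0.707]
ft_force: [0.1, 0.3, -0.5]
grip_width: 0.0491
```

```bash
python3 -c "
from h import *
plan([.5355,-.2697,.036],6.5)
w=imaging.camera('wrist');t=imaging.camera('scene')
cv2.imwrite('pics/p.png',np.hstack([cv2.resize(w[130:330,180:380],(440,440),interpolation=2),cv2.resize(t[240:345,130:240],(350,440),interpolation=2)]))"
```

```text
t 22.62 pos [ 0.5363 -0.2701  0.057 ] jaw yaw 6.4 tilt [ 0.004 -0.    -1.   ] q6 -0.768 q1 -0.654 w 0.0491 F [ 0.1  0.3 -0.5]
rotvec [-0.001  0.004  0.001] then shift mm [21.   0.5 -0.8]
```

View pics/p.png

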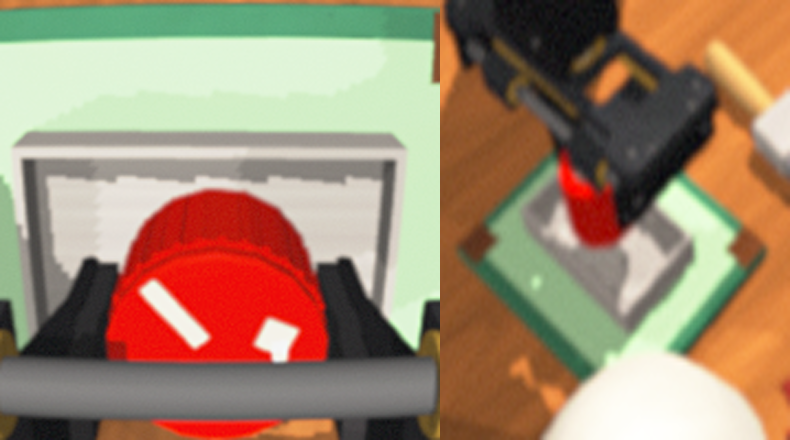

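Wrist crop: the cap is centred along the dish (cap 107–327, dish 15–405). I'll check the cross gap from the cap's lower front edge (220,190) and the dish's rim inner edge (220,158).

```bash
python3 -c "
from h import *
f=lambda a,b:(180+a*200/440,130+b*200/440)
a=onz('wrist',f(220,190),.041);b=onz('wrist',f(220,158),.03);c=onz('wrist',f(220,133),.03);print(a,b,c)
n=np.array([-np.sin(np.radians(6.5)),np.cos(np.radians(6.5)),0]);print('gap along n',(a-b)@n,'cap ctr from edge',(a-b)@n)
print(onz('wrist',f(20,150),.03),onz('wrist',f(405,150),.03))"
```

```text
[ 0.53611869 -0.24689382  0.041     ] [ 0.53558276 -0.24134665  0.03      ] [ 0.53477903 -0.23427414  0.03      ]
gap along n -0.005572180076031442 cap ctr from edge -0.005572180076031442
[ 0.47932061 -0.24510191  0.03      ] [ 0.58714294 -0.23313266  0.03      ]
```

The gap is 5.6 mm, against 4.5 mm ideal, so it fits. Lowering.

Call:
play_rows(rows="0 0 0 8 0.5 -0.5 0.6;0 0 0 8 0 0 0.6;0 0 0 4 0 0 0.6;0 0 0 2 0 0 0.6;0 0 0 2 0 0 0.6;0 0 0 0 0 0 0.6")

```text
time: 23.22
position: [0.5345, -0.269, 0.0311]
tool_rot: [-0.039, 0.706, 0.04, 0.706]
ft_force: [-0.1, 0.7, -1.0]
grip_width: 0.049
```

Call:
play_rows(rows="0 0 0 1 0 0 0.6;0 0 0 1 0 0 0.6;0 0 0 0 0 0 0.6")

```text
time: 23.47
position: [0.535, -0.2693, 0.0302]
tool_rot: [-0.039, 0.705, 0.04, 0.707]
ft_force: [-0.3, 0.5, 1.9]
grip_width: 0.0492
```

Call:
play_rows(rows="0 0 0 1 0 0 0.6;0 0 0 0 0 0 0.6")

```text
time: 23.63
position: [0.535, -0.2693, 0.0301]
tool_rot: [-0.039, 0.705, 0.04, 0.707]
ft_force: [-1.4, 1.3, 7.6]
grip_width: 0.0497
```

Seated on the floor (force rises, no more travel). I'll back off 1 mm, open part-way and rise.

Call:
play_rows(rows="0 0 0 -1 0 0 0.6;0 0 0 0 0 0 0.6;0 0 0 0 0 0 0.42;0 0 0 0 0 0 0.38;0 0 0 0 0 0 0.32;0 0 0 0 0 0 0.28;0 0 0 0 0 0 0.28;0 0 0 0 0 0 0.28", squeeze=10)

```text
time: 24.3
position: [0.5347, -0.2691, 0.0295]
tool_rot: [-0.039, 0.705, 0.04, 0.707]
ft_force: [0.3, 0.4, -0.3]
grip_width: 0.0617
```

Call:
play_rows(rows="0 0 0 -5 0 0 0.28;0 0 0 -10 0 0 0.28;0 0 0 -15 0 0 0.28;0 0 0 -30 0 0 0.28;0 0 0 -35 0 0 0.28;0 0 0 -35 0 0 0.28;0 0 0 -30 0 0 0.28;0 0 0 0 0 0 0.28")

```text
time: 24.97
position: [0.5381, -0.2719, 0.1977]
tool_rot: [-0.043, 0.701, 0.036, 0.711]
ft_force: [0.7, -0.6, 0.5]
grip_width: 0.0625
```

```bash
python3 -c "
from h import *
plan([.5355,-.2697,.2])
w=imaging.camera('wrist');t=imaging.camera('scene');b=imaging.camera('top')
cv2.imwrite('pics/f.png',np.hstack([cv2.resize(w[100:300,160:400],(430,360),interpolation=2),np.vstack([cv2.resize(t[240:345,130:240],(188,180)),cv2.resize(b[150:270,360:470],(188,180))]),cv2.resize(b[80:320,100:370],(180,360))]))"
```

```text
t 24.97 pos [ 0.5381 -0.2719  0.1977] jaw yaw 6.4 tilt [ 0.014 -0.008 -1.   ] q6 -0.767 q1 -0.654 w 0.0625 F [ 0.7 -0.6  0.5]
rotvec [-0.     0.013  0.009] then shift mm [-2.3  2.5 -2.4]
```

View pics/f.png

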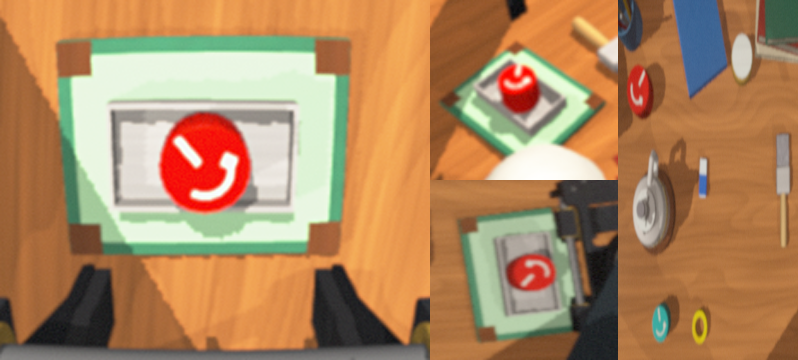

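The cap is upright in the middle of the dish (205,162), the dish is flat and centred on the blotter, the bystanders look unmoved and the gripper is clear. Handing in.

```bash
python3 -c "
from rig import robot
print(robot.hand_in())"
```

```text
the job is handed in; nothing more can be done
None
```

The jug is open, and its red cap stands the right way up in the steel dish, which sits in the middle of the green blotter. I handed the job in at about 25 s of the 72 s allowed; the hand-in gives no verdict.

**What I did:**
- **Dish:** I carried it to the blotter and let go of it.
- **Cap:** I pressed it 6.5 mm down to the stop at about 25 N, turned it 85° counterclockwise while held down, and lifted it off. I set it in the dish on light contact.

**Last checks:** In the final wrist, scene and top pictures the cap is upright near the dish's centre. The dish is flat and within a few mm of the blotter's centre. The eraser, tape, tin and brush look where they were, by eye only. The gripper is about 0.17 m above the dish and touching nothing.

**What went wrong or disagreed:**
- **Wrong turn on the way to the cap:** I ran the last joint into its range stop, and the tool went off tilted and low, over the loose red jar cap. Forces stayed near zero and nothing was touched, so I raised it and carried on.
- **Cap grip off-centre:** The fingers first closed about 2 mm off-centre, with about 8 N sideways. I shifted to ease it before pressing.
- **Automatic dish finding:** It failed in the top view after the dish was placed, first hidden by the gripper and later by shadow and the pale blotter. I used corners read from the picture instead. The cap-to-wall gap measured in the wrist view was 5.6 mm, against 4.5 mm ideal.

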